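# Line up a pacifier case's strap tab under a hand punch

## Robot

A 6-joint arm with a two-finger parallel gripper is mounted at the origin on the work surface. World frame = base frame: x ahead of the robot, y to its left, z up, the work surface at z = 0. Lengths are in m, angles in rad, forces in N, time in s.
With the tool pointing down it reaches from about 0.35 to 0.975 m from the base axis. Payload 4.9 kg.
Tool frame: the origin (TCP) lies at the very end of the fingers, on their centre line; the grasp point (between the pads) lies 19 mm behind it; y points along the fingers, z is the direction in which the jaws open and shut, and the axes are right-handed (so a half turn about y gives the same grasp; the last joint's range is limited). The gripper opens to 85 mm and grips with 20 to 120 N. Pads are 22 mm wide; open, the fingers measure 114 mm over their backs; the gripper's body (76 mm by 85 mm) begins 54 mm behind the grasp point. The pads swing forward as they close: fully open they stand 13 mm farther back than shut.
Start: joints at [-1.241, 0.053, 1.613, -0, 1.476, -0.119], TCP at [0.271, -0.563, 0.231] pointing down, gripper open.
Joint ranges: [-3.01, 3.01], [-1.01, 2.22], [0.06, 2.58], [-1.02, 4.17], [0.09, 2.62], [-3.14, 3.14]. Speed limits (rad/s): [2.57, 2.57, 3.14, 3.14, 3.14, 3.14].

## Interface

Orientations are given as a rotation vector (axis times angle).
In Python, from station import ctrl gives the robot as it stands.
- The arm moves only by the tool arm_command, never from a script. Its argument "steps" is a list of rows, each a list of 3 entries, a list of its own where there are three numbers: the shift along the tool's x, y, z in m, then the turn, a rotation vector about the tool's x, y, z in degrees, then the opening, from 0 (shut) to 1 (fully open). In form: [[[dx, dy, dz], [ax, ay, az], gripper], ...]. A call has 1 to 5 rows; each row is the pose to reach, as a shift and turn from the pose measured when the call began, along the tool's axes at that moment; what a row does not reach only later rows make up. A row lasts 1/10 s, in which the tool goes at most 50 mm and 8.59 degrees, less where a joint would pass 70% of its speed; a pose out of reach is approached as far as the arm can. A call with a gripper value outside its range is refused whole. The fingers move at their own pace and stop on an object; "force" is the grip in N (left out, the last holds). Time passes only in rows, so rows that repeat a pose let the fingers close. It gives the time, the measured TCP pose, the force and the opening at its end, in the units of the state.
- ctrl.get_obs(): the state, without advancing time (a new reading comes with each control period).
- ctrl.get_image(name): name is "side" or "top" or "wrist"; returns a dict with "img" (384x512x3 uint8, red, green, blue), "camera_matrix" (3x3 intrinsics, pixels), "world_from_camera" (4x4, takes a point from camera to world coordinates). Camera axes: x right, y up, looking along -z (the intrinsics and any distortion apply to the point x, -y, -z); pixel columns grow to the right and rows downward; lengths in m; the calibration is good to about 2 mm. A picture is of the moment at which its call begins. There is no depth.
- ctrl.finish_job(): hands the job in, once; it reports no verdict.
Trained networks look in a picture, given as the dict that the camera call returned (one of the last four; its "shot" number tells which), for a name from the list of things; names that differ only in an ending like _2 or _b are one class to them, and where a whole thing is asked for, a point or a joint stands for the part that bears it (a point fixed in the world has none). Each returns a list of dicts, best first, with "confidence" (0 to 1); they miss things now and then, are a little off and sometimes report something else, mostly with a low value. They report only what shows in the picture. A call takes as long as a camera call. They do not tell look-alikes from the thing itself.
- ctrl.boxes_of(picture, name): "position" ([row, column] in pixels, amid what is visible of it).
The state is a dict: "t": time; "q": joint angles; "dq": joint speeds; "effort": joint torques, N m; "tool_pos": TCP position; "tool_rot": TCP orientation; "contact_force": force on the tool from outside, world axes, zero at the start; "wrist_torque": the same for the moment, N m; "opening": finger opening in m.
Only numpy, scipy, OpenCV 4.12 (cv2) and the standard library are available. Lean on these libraries where they do the work, as an engineer would, in place of code of your own. Each camera call takes 0.05 s, during which the arm holds its last target.

## Task

On the dresser's hand punch press, slide the pacifier case that has the long flat tab along the base board until the ring drawn on its tab lies right under the punch tip, with the tab pointing straight into the press's open throat. Keep the case on the board (do not lift it), let go of it, and leave the other case, the one without a tab, where it is.

Things in the scene. Friction and masses are not known exactly. Their poses are not given: they have to be found in the camera images.
- tab_case: The work: a loose frosted-white plastic pacifier case, a closed box 48 mm wide (its x), 74 mm long (y), 40 mm tall, about 0.12 kg, on the base board, with a flat tab at its foot, 30 mm wide, 5 mm thick, sticking out 78 mm from the box's +y end. Origin: centre of the box's underside (tab not counted); z up. Grip it across its 48 mm width.
- ring_mark (a point): Centre of the dark ring (20 mm outside diameter, with a dot in the middle) drawn on top of the tab: 99 mm from the case's origin along the case's +y, 5 mm above its underside, 16 mm short of the tab's end.
- punch_tip (a point): Lower end of the fixed steel punch, 4 mm thick, 22 mm above the base board (wood, 12 mm thick, 260 by 460 mm). z up, +y from the open throat to the column; the tab comes in along +y. From here the board spans y -320 to +140, x +-130 mm; column foot from y = +65 mm; overhead arm (34 mm wide) from y = -17 mm, underside 80 mm above the board; press head 152 mm, lever at its back 236 mm above the dresser.
- plain_case: The bystander: a loose case of the same box size and look (48 by 74 by 40 mm), without a tab, on the base board beside the other, about 120 to 150 mm away centre to centre, on either side. Origin: centre of its underside, z up, long side along y. Leave it alone.
There are look-alikes about, which are no part of the job. What is shaped like the tab_case but brown is not meant.

How it is judged:
By the outcome, as a careful person would: the job done as asked, in the order asked, and still so for the second after the job is handed in, with the robot touching nothing.
It also fails if it takes over 40 s, if anything falls off the work surface, if the arm or the gripper's body presses on something with over 40 N, if the wrist force passes 120 N, or if a joint passes its speed limit or range.

## Working session

There is one attempt and no reset: what is moved stays moved. The work goes in short steps, Python scripts to look and compute and a tool call to move; the robot and the scene stay as the last step left them, time stands still between calls to the robot, and variables do not carry over. Pictures are saved under pics/ and viewed, and the job is handed in when it is done.

Besides the shell and the picture viewer there is one more tool, called after "Request:" in YAML: its name, and indented under it one key for each argument. arm_command: Moves the arm, as the interface text tells. Its arguments: {"type":"object","properties":{"steps":{"type":"array"},"force":{"type":"number"}},"required":["steps"]}

```bash
ls; mkdir -p pics
python3 - <<'E'
from station import ctrl
import cv2,pickle
o=ctrl.get_obs();print(o)
for n in ("side","top","wrist"):
    p=ctrl.get_image(n);pickle.dump(p,open(f"pics/{n}0.pkl","wb"))
    cv2.imwrite(f"pics/{n}0.png",p["img"][:,:,::-1]);print(n,p["camera_matrix"].tolist(),p["world_from_camera"].round(4).tolist(),[k for k in p])
    for nm in ("tab_case","plain_case","ring_mark","punch_tip"):
        try: print(nm,ctrl.boxes_of(p,nm))
        except Exception as e: print(nm,e)
E
```

```text
pics
{'t': 0.0, 'q': array([-1.24100662e+00,  5.33543823e-02,  1.61431959e+00, -3.52643190e-06,
        1.47598810e+00, -1.19011849e-01]), 'dq': array([-0.00041743,  0.00010465, -0.00125193,  0.00028561,  0.00061461,
        0.00028709]), 'effort': array([ 3.80016199e-04, -3.93680406e+01, -3.70179570e+01, -1.20095483e-04,
        6.93428257e-03,  1.21029203e-05]), 'tool_pos': array([ 0.27096586, -0.56250718,  0.23004927]), 'tool_rot': array([-0.45044872,  1.97463258, -1.97046955]), 'contact_force': array([-0.53013573,  0.46244794, -0.5998755 ]), 'wrist_torque': array([-0.01410457,  0.03911641,  0.04690872]), 'opening': 0.08520481618137388}
side [[426.45469100038366, 0.0, 260.31062858519863], [0.0, 426.45469100038366, 199.06379396753914], [0.0, 0.0, 1.0]] [[-0.9941, 0.0458, -0.0987, 0.3989], [-0.1072, -0.5674, 0.8164, 0.7779], [-0.0186, 0.8221, 0.569, 0.6152], [0.0, 0.0, 0.0, 1.0]] ['img', 'camera_matrix', 'world_from_camera', 'shot']
tab_case [{'position': [156.8, 328.3], 'confidence': 0.87}, {'position': [189.6, 201.0], 'confidence': 0.65}]
plain_case []
ring_mark [{'position': [187
[... 570 characters left out ...]
62.1], 'confidence': 0.56}]
plain_case [{'position': [171.8, 277.1], 'confidence': 0.57}]
ring_mark [{'position': [266.6, 364.7], 'confidence': 0.78}, {'position': [120.7, 272.0], 'confidence': 0.77}]
punch_tip [{'position': [151.0, 194.3], 'confidence': 0.6}]
wrist [[285.742363779384, 0.0, 254.15111331684466], [0.0, 285.742363779384, 189.40686471876884], [0.0, 0.0, 1.0]] [[0.4339, 0.8562, 0.2804, 0.3442], [-0.901, 0.4124, 0.1348, -0.5283], [-0.0002, -0.3111, 0.9504, 0.3747], [0.0, 0.0, 0.0, 1.0]] ['img', 'camera_matrix', 'world_from_camera', 'shot']
tab_case [{'position': [32.9, 73.6], 'confidence': 0.92}]
plain_case []
ring_mark [{'position': [32.8, 75.0], 'confidence': 0.79}]
punch_tip []
```

View pics/top0.png

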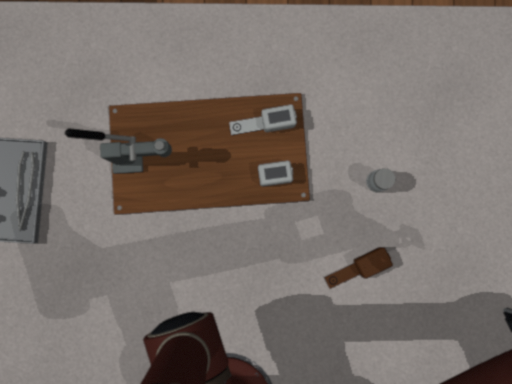

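View pics/side0.png

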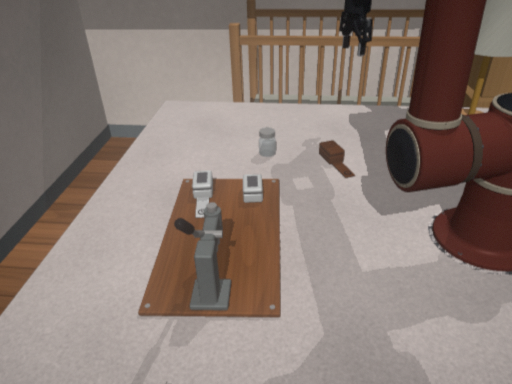

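View pics/wrist0.png

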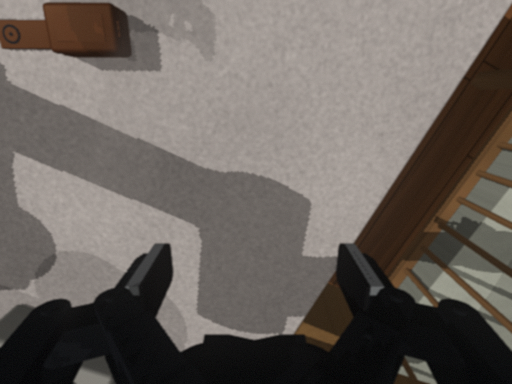

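Run:
```python
import cv2
a=cv2.imread("pics/top0.png")[70:230,150:350];cv2.imwrite("pics/topcrop.png",cv2.resize(a,None,fx=3.7,fy=3.7,interpolation=cv2.INTER_CUBIC))
a=cv2.imread("pics/side0.png")[110:320,170:390];cv2.imwrite("pics/sidecrop.png",cv2.resize(a,None,fx=2.8,fy=2.8,interpolation=cv2.INTER_CUBIC))
```

```text
(no output)
```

View pics/topcrop.png

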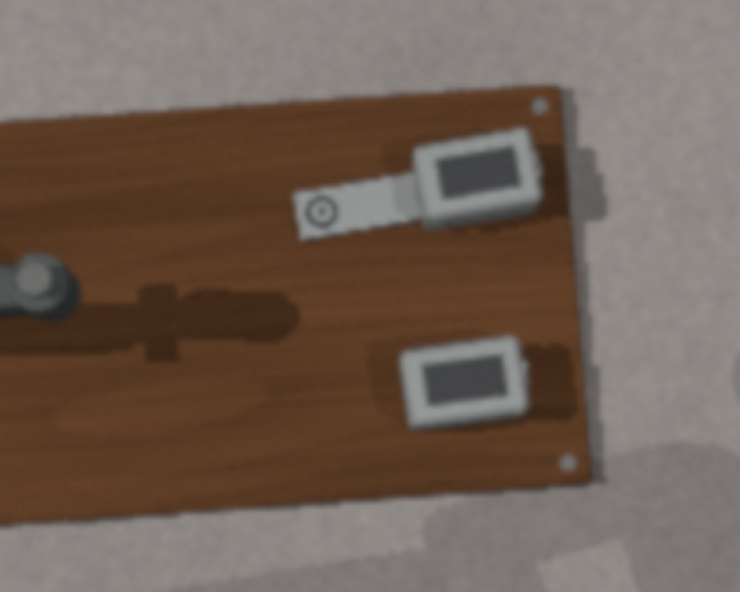

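View pics/sidecrop.png

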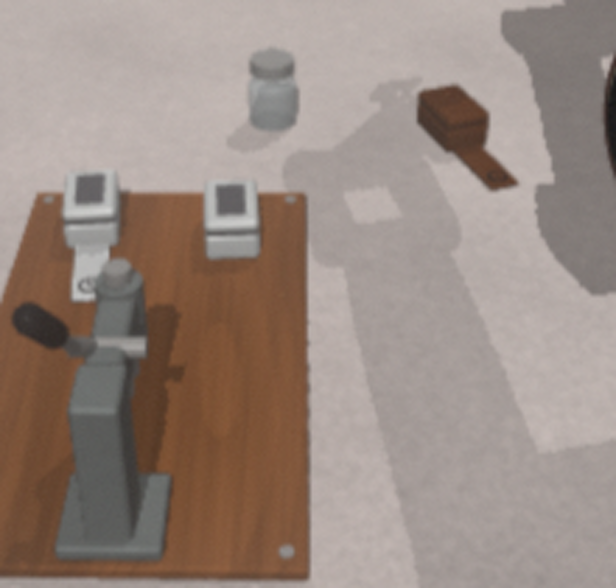

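The candidates in the top picture are:
- a white case with a flat tab at (row 118, col 278), its ring at (127, 237). This is the tab_case.
- a white case without a tab at (173, 276). This is the plain_case.
- a brown tabbed case at (265, 373). This is the look-alike.

The crop confirms that the upper white case is the one with the tab and ring. Next I measure it.

```bash
cat > h.py <<'E'
import numpy as np,cv2,pickle
from scipy.spatial.transform import Rotation as R
def ray(p,rc):
    K=p["camera_matrix"];T=np.array(p["world_from_camera"])
    d=np.array([(rc[1]-K[0,2])/K[0,0],-(rc[0]-K[1,2])/K[1,1],-1.])
    return T[:3,3],T[:3,:3]@d
def onz(p,rc,z):
    o,d=ray(p,rc);return o+d*(z-o[2])/d[2]
def proj(p,X):
    K=p["camera_matrix"];T=np.array(p["world_from_camera"])
    c=(np.atleast_2d(X)-T[:3,3])@T[:3,:3]
    return np.stack([K[1,2]-K[1,1]*c[:,1]/-c[:,2],K[0,2]+K[0,0]*c[:,0]/-c[:,2]],1)
E
cat > m.py <<'E'
from h import *
import sys
def board(p,dbg=None):
    im=p["img"].astype(int)
    hsv=cv2.cvtColor(p["img"],cv2.COLOR_RGB2HSV)
    m=((hsv[...,1]>95)&(im[...,0]>im[...,2]+18)&(im[...,0]>40)).astype(np.uint8)
    m=cv2.morphologyEx(m,cv2.MORPH_OPEN,np.ones((3,3)))
    n,l,s,c=cv2.connectedComponentsWithStats(m)
    return l,s,c,m
if __name__=="__main__":
    for n in ("top","side"):
        p=pickle.load(open(f"pics/{n}0.pkl","rb"))
        l,s,c,m=board(p)
        for i in np.argsort(-s[1:,4])[:4]+1:
            pass
            print(n,s[i],c[i])
        cv2.imwrite(f"pics/{n}mask.png",m*255)
        k=[i for i in range(1,len(s)) if s[i,0]>50 and 5000<s[i,4]<25000]
        for i in k:
            cn=max(cv2.findContours((l==i).astype(np.uint8),0,1)[0],key=cv2.contourArea)
            hull=cv2.convexHull(cn)
            q=cv2.approxPolyN(hull,4)[0]
            print(q.tolist())
            for x in q: print(onz(p,(x[1],x[0]),.012).round(4))
E
python3 m.py
```

```text
top [  110    94   200   120 17093] [207.38553794 155.04691979]
top [ 122    0  390    6 1548] [349.67829457   1.66795866]
top [ 326  248   66   39 1084] [362.04335793 266.77490775]
top [228 358  38  26 533] [244.40900563 371.01688555]
[[309, 200], [114, 214], [109, 106], [301, 93]]
[ 0.4672 -0.1916  0.012 ]
[0.4308 0.2627 0.012 ]
[0.6863 0.2825 0.012 ]
[ 0.7223 -0.1729  0.012 ]
side [  366     0   146   189 12087] [457.46413502  77.65574584]
side [  139   179   141   138 11923] [221.5507842  254.56042942]
side [   0  138  133  175 5002] [ 55.87485006 220.54878049]
side [ 433  184   79   87 4974] [478.42420587 228.79895456]
[[511, 209], [379, 93], [356, 12], [511, -14]]
[-0.0912 -0.0943  0.012 ]
[ 0.1271 -0.8332  0.012 ]
[ 0.103  -2.3139  0.012 ]
[-1.251  -3.3685  0.012 ]
[[279, 179], [279, 316], [137, 314], [183, 179]]
[ 0.464 -0.185  0.012]
[0.4312 0.2731 0.012 ]
[0.6861 0.292  0.012 ]
[ 0.7207 -0.165   0.012 ]
```

View pics/topmask.png

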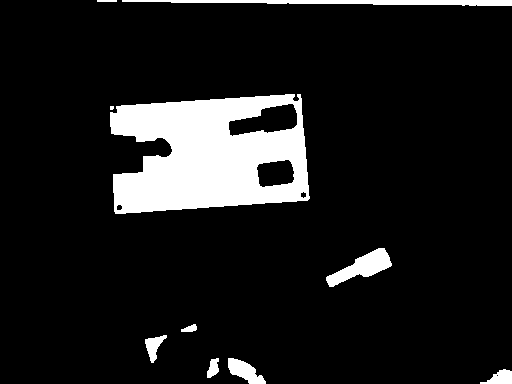

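```bash
cat > a.py <<'E'
from h import *
p=pickle.load(open("pics/top0.pkl","rb"));s=pickle.load(open("pics/side0.pkl","rb"))
from scipy.optimize import least_squares
# board fit in top: corner px (row,col): hull corners at pixel centers
c=[(200,309),(214,114),(106,109),(93,301)]
W=np.array([onz(p,x,.012)[:2] for x in c])
B=np.array([[-.13,-.32],[-.13,.14],[.13,.14],[.13,-.32]])
f=lambda v:((B@np.array([[np.cos(v[2]),-np.sin(v[2])],[np.sin(v[2]),np.cos(v[2])]]).T+v[:2])-W).ravel()
r=least_squares(f,[.57,.13,.08]);print("punch",r.x,np.degrees(r.x[2]),r.fun.round(4))
# tab mask
g=cv2.cvtColor(p["img"],cv2.COLOR_RGB2HSV)
m=((g[...,1]<40)&(g[...,2]>120)).astype(np.uint8);m[:, :225]=0;m[:90]=0;m[190:]=0;m[:,300:]=0
n,l,st,ct=cv2.connectedComponentsWithStats(m);print(st[:,:].tolist())
i=l[122,233] or l[125,232]
t=(l==i);t[:,258:]=0
ys,xs=np.nonzero(t);print(i,len(ys))
rect=cv2.minAreaRect(np.stack([xs,ys],1).astype(np.float32));print(rect)
P=np.array([onz(p,(y,x),.017)[:2] for x,y in cv2.boxPoints(rect)]);print(P.round(4))
for rc in [(127,237)]: print("ring",onz(p,rc,.017))
# box top outline corners
for nm,rc in dict(tabtop=(117,279),plaintop=(172.5,275.5)).items(): print(nm,onz(p,rc,.052))
from station import ctrl
o=ctrl.get_obs();Rm=R.from_rotvec(o["tool_rot"]).as_matrix();print(Rm.round(3))
print("cam in tool",(Rm.T@(np.array(pickle.load(open("pics/wrist0.pkl","rb"))["world_from_camera"])[:3,3]-o["tool_pos"])).round(3))
E
python3 a.py
```

```text
punch [0.56960869 0.13490747 0.07840856] 4.492479461245433 [-0.0021 -0.0027 -0.0018  0.0016  0.0019  0.0022  0.002  -0.001 ]
[[0, 0, 512, 384, 195209], [225, 90, 75, 7, 374], [230, 105, 65, 29, 665], [234, 125, 6, 5, 19], [259, 161, 33, 23, 341]]
2 275
((243.9324188232422, 125.5946044921875), (12.001126289367676, 28.276626586914062), 80.53767395019531)
[[ 0.6495 -0.0025]
 [ 0.6612 -0.0681]
 [ 0.633  -0.073 ]
 [ 0.6213 -0.0074]]
ring [ 0.6376961  -0.02144394  0.017     ]
tabtop [ 0.65440519 -0.11818555  0.052     ]
plaintop [ 0.52665866 -0.11069683  0.052     ]
[[-0.901 -0.     0.434]
 [-0.434 -0.    -0.901]
 [ 0.    -1.     0.   ]]
cam in tool [-0.081 -0.143  0.   ]
```

```bash
cat >> h.py <<'E'
def target(cxy,psi,tilt,zg,back):
    """pose with grasp point on case at (0,-back), height zg. psi,tilt deg"""
    a=np.radians(psi);cy=np.array([-np.sin(a),np.cos(a),0]);cx=np.array([np.cos(a),np.sin(a),0]);t=np.radians(tilt)
    y=np.array([0,0,-1])*np.cos(t)+cy*np.sin(t);z=cx;x=np.cross(y,z)
    Rm=np.stack([x,y,z],1)
    g=np.array([*cxy,0])-cy*back+[0,0,zg]
    return g+y*.019,Rm
def rel(o,P,Rm):
    R0=R.from_rotvec(o["tool_rot"]).as_matrix()
    return (R0.T@(P-o["tool_pos"])).round(4),np.degrees(R.from_matrix(R0.T@Rm).as_rotvec()).round(2)
E
python3 - <<'E'
from h import *
from station import ctrl
o=ctrl.get_obs()
P,Rm=target((.655,-.119),10,15,.16,.012);print(P,rel(o,P,Rm))
E
```

```text
[ 0.65622985 -0.12597484  0.14164741] (array([-0.5366,  0.0897, -0.2268]), array([ -9.72, -73.84,  12.84]))
```

Request:
arm_command:
  steps:
    - [[-0.54,0.02,-0.23],[-9.7,-73.8,12.8],1]
    - [[-0.54,0.02,-0.23],[-9.7,-73.8,12.8],1]
    - [[-0.54,0.02,-0.23],[-9.7,-73.8,12.8],1]
    - [[-0.54,0.02,-0.23],[-9.7,-73.8,12.8],1]
    - [[-0.54,0.02,-0.23],[-9.7,-73.8,12.8],1]

```text
t: 1.25
tool_pos: [0.4368, -0.3737, 0.223]
tool_rot: [-0.896, 1.562, -1.352]
contact_force: [0.4, -0.2, -0.1]
opening: 0.0856
```

```bash
cat > r.py <<'E'
from h import *
from station import ctrl
import sys
o=ctrl.get_obs();a=eval(sys.argv[1])
P,Rm=target(*a);print(P.round(4),*rel(o,P,Rm),"now",o["t"],o["tool_pos"].round(4),o["q"].round(3),o["contact_force"].round(1),round(o["opening"],4))
E
python3 r.py "(.655,-.119),10,15,.16,.012"
```

```text
[ 0.6562 -0.126   0.1416] [-0.2963  0.1224  0.1156] [ -4.18 -31.53   5.53] now 1.25 [ 0.4368 -0.3737  0.223 ] [-0.891  0.003  1.684  0.111  1.566 -0.516] [ 0.4 -0.2 -0.1] 0.0856
```

Request:
arm_command:
  steps:
    - [[-0.296,0.12,0.116],[-4.2,-31.5,5.5],1]
    - [[-0.296,0.12,0.116],[-4.2,-31.5,5.5],1]
    - [[-0.296,0.12,0.116],[-4.2,-31.5,5.5],1]
    - [[-0.296,0.12,0.116],[-4.2,-31.5,5.5],1]
    - [[-0.296,0.12,0.116],[-4.2,-31.5,5.5],1]

```text
t: 1.75
tool_pos: [0.5987, -0.192, 0.1645]
tool_rot: [-1.11, 1.21, -0.881]
contact_force: [0.0, -1.2, -0.5]
opening: 0.0852
```

```bash
python3 r.py "(.655,-.119),10,15,.16,.012"
```

```text
[ 0.6562 -0.126   0.1416] [-0.0471  0.0363  0.0682] [0.03 0.07 0.02] now 1.75 [ 0.5987 -0.192   0.1645] [-0.518  0.201  1.581  0.2    1.53  -0.719] [ 0.  -1.2 -0.5] 0.0852
```

Request:
arm_command:
  steps:
    - [[-0.047,0.036,0.068],[0,0,0],1]
    - [[-0.047,0.036,0.068],[0,0,0],1]
    - [[-0.047,0.036,0.068],[0,0,0],1]
    - [[-0.047,0.036,0.068],[0,0,0],1]

```text
t: 2.15
tool_pos: [0.6561, -0.1254, 0.1412]
tool_rot: [-1.112, 1.209, -0.879]
contact_force: [-0.4, 0.0, 0.9]
opening: 0.0854
```

```bash
python3 r.py "(.655,-.119),10,15,.16,.012"
python3 - <<'E'
from h import *
from station import ctrl
p=ctrl.get_image("wrist");pickle.dump(p,open("pics/w1.pkl","wb"));cv2.imwrite("pics/w1.png",p["img"][:,:,::-1])
for nm in ("tab_case","plain_case","ring_mark","punch_tip"): print(nm,ctrl.boxes_of(p,nm))
E
```

```text
[ 0.6562 -0.126   0.1416] [ 0.0005 -0.0006  0.    ] [0.13 0.15 0.01] now 2.15 [ 0.6561 -0.1254  0.1412] [-0.392  0.292  1.514  0.22   1.482 -0.605] [-0.4  0.   0.9] 0.0854
tab_case [{'position': [188.2, 257.1], 'confidence': 0.8}]
plain_case [{'position': [178.1, 119.6], 'confidence': 0.73}]
ring_mark [{'position': [189.9, 257.8], 'confidence': 0.72}]
punch_tip [{'position': [102.4, 198.6], 'confidence': 0.58}]
```

View pics/w1.png

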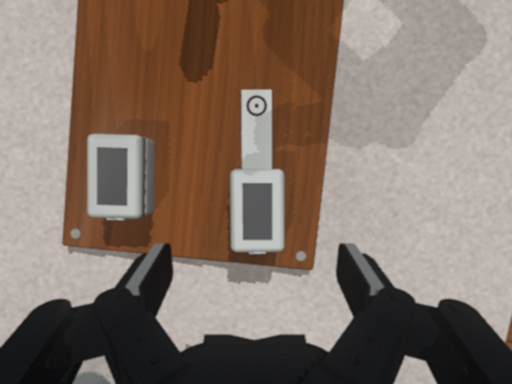

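The picture shows the tab case at (210, 257), with its ring at (105, 257), centred between the fingers. The plain case is at (176, 113). The punch is out of view above.

Run:
```python
from h import *
p=pickle.load(open("pics/w1.pkl","rb"))
ring=onz(p,(104.8,256.8),.017);print("ring",ring)
e=[onz(p,rc,.017) for rc in ((90,241.5),(166,242.5),(90,271.5),(166,272.5))]
for a,b in ((0,1),(2,3)): d=e[a]-e[b];print("tab yaw",np.degrees(np.arctan2(-d[0],d[1])))
cor=[onz(p,rc,.052) for rc in ((171,231),(170,284),(250,232),(250,285))];print(np.array(cor).round(4),np.mean(cor,0))
bl=[onz(p,rc,.012) for rc in ((0,78.5),(243,64.5))];br=[onz(p,rc,.012) for rc in ((0,343),(268,313))]
for a,b in (bl,br): d=a-b;print("board yaw",np.degrees(np.arctan2(-d[0],d[1])),b)
t=pickle.load(open("pics/top0.pkl","rb"));print(proj(t,ring))
```

```text
ring [ 0.64061095 -0.0189257   0.017     ]
tab yaw 10.810146482641798
tab yaw 11.139462171086604
[[ 0.6298 -0.0868  0.052 ]
 [ 0.6749 -0.0778  0.052 ]
 [ 0.6427 -0.1551  0.052 ]
 [ 0.6886 -0.1468  0.052 ]] [ 0.65899746 -0.11665786  0.052     ]
board yaw 4.847881052076123 [ 0.47158904 -0.18950339  0.012     ]
board yaw 4.540908515071196 [ 0.72647457 -0.17002261  0.012     ]
[[125.76970855 235.94408804]]
```

```bash
python3 r.py "(.659,-.1163),10.8,15,.042,.012"
```

```text
[ 0.6603 -0.1233  0.0236] [0.0273 0.1159 0.0051] [-0.25 -0.8   0.06] now 2.4 [ 0.6559 -0.1276  0.1426] [-0.396  0.29   1.514  0.22   1.482 -0.605] [-0.3 -0.8 -0.6] 0.0853
```

Request:
arm_command:
  steps:
    - [[0.009,0.035,0.005],[0,-0.8,0],1]
    - [[0.018,0.07,0.005],[0,-0.8,0],1]
    - [[0.024,0.1,0.005],[0,-0.8,0],1]
    - [[0.0275,0.115,0.005],[0,-0.8,0],1]
    - [[0.0275,0.115,0.005],[0,-0.8,0],1]

```text
t: 2.9
tool_pos: [0.6582, -0.1236, 0.0218]
tool_rot: [-1.114, 1.203, -0.872]
contact_force: [-0.6, 1.0, -0.2]
opening: 0.0853
```

```bash
python3 r.py "(.659,-.1163),10.8,15,.042,.012"
python3 - <<'E'
from h import *
from station import ctrl
p=ctrl.get_image("wrist");cv2.imwrite("pics/w2.png",p["img"][:,:,::-1])
E
```

```text
[ 0.6603 -0.1233  0.0236] [-0.0004 -0.0018  0.0022] [-0.02 -0.11 -0.09] now 2.9 [ 0.6582 -0.1236  0.0218] [-0.389  0.427  1.561  0.228  1.306 -0.652] [-0.6  1.  -0.2] 0.0853
```

View pics/w2.png

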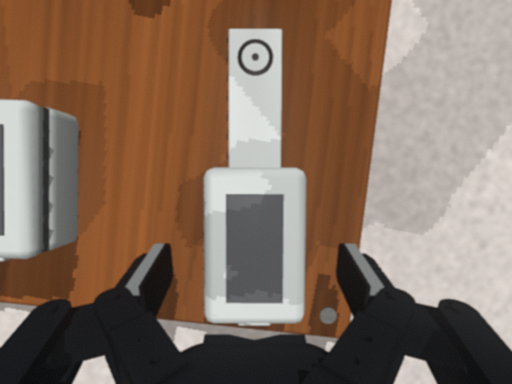

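Request:
arm_command:
  steps:
    - [[0,-0.001,0],[0,0,0],0.3]
    - [[0,-0.001,0],[0,0,0],0.3]
    - [[0,-0.001,0],[0,0,0],0.3]
    - [[0,-0.001,0],[0,0,0],0.3]
    - [[0,-0.001,0],[0,0,0],0.3]
  force: 30

```text
t: 3.45
tool_pos: [0.6613, -0.125, 0.0275]
tool_rot: [-1.113, 1.197, -0.877]
contact_force: [-1.0, -1.0, 6.5]
opening: 0.0475
```

```bash
python3 r.py "(.659,-.1163),10.8,15,.042,.012"
python3 - <<'E'
from h import *
from station import ctrl
p=ctrl.get_image("wrist");pickle.dump(p,open("pics/w3.pkl","wb"));cv2.imwrite("pics/w3.png",p["img"][:,:,::-1])
E
```

```text
[ 0.6603 -0.1233  0.0236] [-0.0009  0.0042 -0.0006] [-0.36 -0.01  0.13] now 3.45 [ 0.6613 -0.125   0.0275] [-0.389  0.422  1.556  0.228  1.309 -0.652] [-1.  -1.   6.5] 0.0475
```

View pics/w3.png

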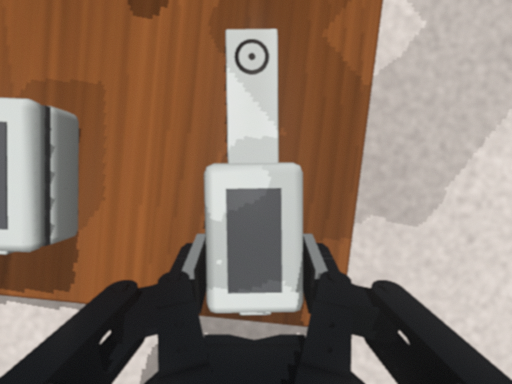

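```bash
cat >> h.py <<'E'
def slide(o,c0,psi0,c1,psi1,dz=0.):
    R0=R.from_rotvec(o["tool_rot"]);dR=R.from_euler("z",psi1-psi0,degrees=True)
    c0=np.array([*c0,0.]);c1=np.array([*c1,dz])
    P=c1+dR.apply(o["tool_pos"]-c0)
    return rel(o,P,(dR*R0).as_matrix())
E
python3 - <<'E'
from h import *
from station import ctrl
p=pickle.load(open("pics/w3.pkl","rb"));o=ctrl.get_obs()
ring=onz(p,(56,251.8),.017)
e=[onz(p,rc,.017) for rc in ((32,227.3),(160,229.2),(32,277),(160,277.8))]
y=[]
for a,b in ((0,1),(2,3)): d=e[a]-e[b];y.append(np.degrees(np.arctan2(-d[0],d[1])))
psi=np.mean(y);print("ring",ring,y, "w",np.linalg.norm(e[0]-e[2]),np.linalg.norm(e[1]-e[3]))
u=lambda a:np.array([-np.sin(np.radians(a)),np.cos(np.radians(a))])
c0=ring[:2]-.099*u(psi);print(c0,psi)
pu=np.array([.5715,.136]); tp=4.6
for k in (.06,):
  c1=pu-u(tp)*(.099+k);print(c1,slide(o,c0,psi,c1,tp))
E
```

```text
ring [ 0.64100096 -0.01864009  0.017     ] [np.float64(11.26425768411277), np.float64(11.323462458294866)] w 0.028658978712230478 0.028735611639503316
[ 0.66038922 -0.11572302] 11.293860071203818
[ 0.58425163 -0.02248784] (array([-0.1025,  0.0268, -0.0586]), array([ 1.72,  6.47, -0.04]))
```

Request:
arm_command:
  steps:
    - [[-0.02,0.0053,-0.009],[0.3,1.3,0],0.3]
    - [[-0.042,0.0111,-0.02],[0.7,2.6,0],0.3]
    - [[-0.063,0.0166,-0.033],[1,3.9,0],0.3]
    - [[-0.084,0.022,-0.046],[1.4,5.2,0],0.3]
    - [[-0.1025,0.0268,-0.0586],[1.7,6.5,0],0.3]

```text
t: 4.0
tool_pos: [0.5832, -0.0309, 0.0275]
tool_rot: [-1.05, 1.273, -0.966]
contact_force: [0.2, -0.3, -0.1]
opening: 0.0474
```

Run:
```python
from h import *
from station import ctrl
o=ctrl.get_obs();print(o["t"],o["tool_pos"].round(4),o["contact_force"].round(1),o["opening"])
p=ctrl.get_image("wrist");pickle.dump(p,open("pics/w4.pkl","wb"));cv2.imwrite("pics/w4.png",p["img"][:,:,::-1])
```

```text
4.0 [ 0.5832 -0.0309  0.0275] [ 0.2 -0.3 -0.1] 0.04743088319957464
```

View pics/w4.png

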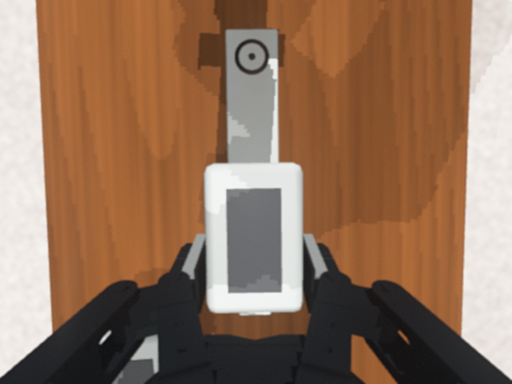

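The slide worked, and the ring is at (56, 251.5). Both long board edges now show, so I measure the heading and centreline from them.

```bash
cat > w.py <<'E'
from h import *
u=lambda a:np.array([-np.sin(np.radians(a)),np.cos(np.radians(a))])
def edge(img,r0,r1,cg,half=14,ch=2,sgn=None):
    """subpixel strongest horizontal gradient near line cg(r); robust line fit, returns c=f(r)"""
    g=cv2.Sobel(cv2.GaussianBlur(img[...,ch].astype(np.float32),(0,0),1),cv2.CV_32F,1,0)
    pts=[]
    for r in range(r0,r1):
        c=int(cg(r));s=g[r,c-half:c+half+1];s=s*sgn if sgn else abs(s)
        k=int(s.argmax())
        if 0<k<2*half:
            d=(s[k-1]-s[k+1])/(2*(s[k-1]-2*s[k]+s[k+1])) if s[k-1]-2*s[k]+s[k+1] else 0
            pts.append((c-half+k+d,r))
    vx,vy,x0,y0=cv2.fitLine(np.array(pts,np.float32),cv2.DIST_HUBER,0,.01,.01).ravel()
    return lambda r:x0+(r-y0)*vx/vy
def yaw(p,f,r0,r1,z):
    a,b=onz(p,(r0,f(r0)),z),onz(p,(r1,f(r1)),z);d=a-b
    return np.degrees(np.arctan2(-d[0],d[1])),a,b
E
python3 - <<'E'
from w import *
p=pickle.load(open("pics/w4.pkl","rb"));im=p["img"]
L=edge(im,5,300,lambda r:38+r*.045,ch=2,sgn=-1);Rr=edge(im,5,300,lambda r:471-r*.03,ch=2,sgn=1)
yl,al,bl=yaw(p,L,5,300,.012);yr,ar,br=yaw(p,Rr,5,300,.012);print("board",yl,yr,L(5),L(300),Rr(5),Rr(300))
tl=edge(im,35,158,lambda r:226.5+.02*(r-35),half=5,sgn=1);tr=edge(im,35,158,lambda r:277.5,half=5,sgn=-1)
t1,_,_=yaw(p,tl,35,158,.017);t2,_,_=yaw(p,tr,35,158,.017);print("tab",t1,t2,tl(35),tr(35))
ring=onz(p,(56.5,251.8),.017);print("ring",ring)
tp=(yl+yr)/2;n=np.array([np.cos(np.radians(tp)),np.sin(np.radians(tp))])
l,r=n@al[:2],n@ar[:2];print("width",r-l,"ring off centreline",n@ring[:2]-(l+r)/2)
E
```

```text
board 4.460873184209797 4.42759782098862 35.513046 50.373123 471.62738 461.89154
tab 4.602059471537126 4.527718747242711 225.1552 277.37985
ring [0.5755542 0.0770568 0.017    ]
width 0.25770502983079224 ring off centreline -0.0018643457936246
```

Run:
```python
from w import *
from station import ctrl
o=ctrl.get_obs();n=np.array([np.cos(.0775),np.sin(.0775)])
print(slide(o,(0,0),0,.035*u(4.44)+.0019*n,0,-.001))
```

```text
(array([-0.0336,  0.01  ,  0.0016]), array([-0.,  0., -0.]))
```

Request:
arm_command:
  steps:
    - [[-0.012,0.0036,0.001],[0,0,0],0.3]
    - [[-0.024,0.0072,0.0016],[0,0,0],0.3]
    - [[-0.0336,0.01,0.0016],[0,0,0],0.3]
    - [[-0.0336,0.01,0.0016],[0,0,0],0.3]

```text
t: 4.45
tool_pos: [0.5814, 0.0078, 0.0274]
tool_rot: [-1.049, 1.274, -0.962]
contact_force: [0.5, 2.6, 4.9]
opening: 0.0474
```

Run:
```python
from h import *
from station import ctrl
o=ctrl.get_obs();print(o["t"],o["tool_pos"].round(4),o["contact_force"].round(1),o["opening"])
p=ctrl.get_image("wrist");pickle.dump(p,open("pics/w5.pkl","wb"));cv2.imwrite("pics/w5.png",p["img"][:,:,::-1])
print(ctrl.boxes_of(p,"punch_tip"))
```

```text
4.45 [0.5814 0.0078 0.0274] [0.5 2.6 4.9] 0.04744044713927142
[{'position': [134.8, 276.9], 'confidence': 0.78}]
```

View pics/w5.png

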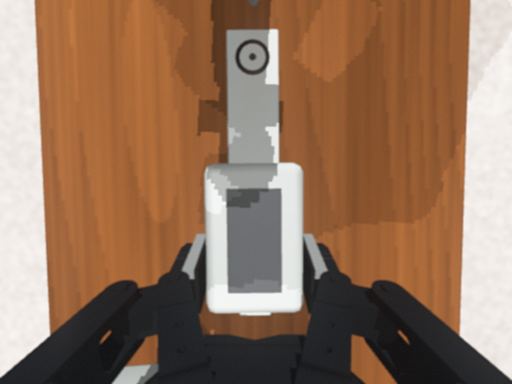

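The punch is just coming into view at (2, 254). I advance 15 mm more.

Request:
arm_command:
  steps:
    - [[-0.008,0.0022,0],[0,0,0],0.3]
    - [[-0.0145,0.0039,0],[0,0,0],0.3]
    - [[-0.0145,0.0039,0],[0,0,0],0.3]

```text
t: 4.85
tool_pos: [0.5804, 0.0231, 0.0275]
tool_rot: [-1.048, 1.274, -0.961]
contact_force: [-0.2, 1.4, 2.2]
opening: 0.0475
```

Run:
```python
from h import *
from station import ctrl
o=ctrl.get_obs();print(o["t"],o["tool_pos"].round(4),o["contact_force"].round(1),o["opening"])
p=ctrl.get_image("wrist");pickle.dump(p,open("pics/w6.pkl","wb"));cv2.imwrite("pics/w6.png",cv2.resize(p["img"][:180,150:360,::-1],None,fx=3,fy=3,interpolation=cv2.INTER_CUBIC))
print(ctrl.boxes_of(p,"punch_tip"))
```

```text
4.85 [0.5804 0.0231 0.0275] [-0.2  1.4  2.2] 0.04754806701725154
[{'position': [135.5, 224.5], 'confidence': 0.96}]
```

View pics/w6.png

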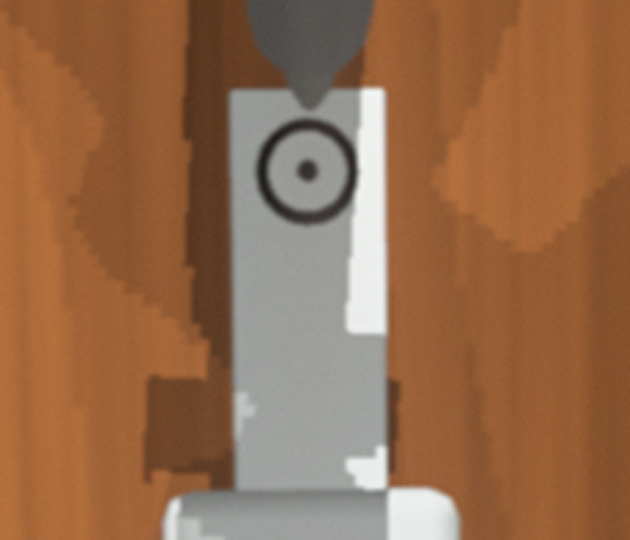

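Run:
```python
from w import *
from station import ctrl
p=pickle.load(open("pics/w6.pkl","rb"));im=p["img"]
ring=onz(p,(56.5,252.2),.017);pt=onz(p,(35.8,253.2),.034)[:2]+.002*u(4.44)
L=edge(im,5,300,lambda r:38+r*.045,sgn=-1);Rr=edge(im,5,300,lambda r:469-r*.03,sgn=1)
yl,al,bl=yaw(p,L,5,300,.012);yr,ar,br=yaw(p,Rr,5,300,.012)
tl=edge(im,35,158,lambda r:226.5+.02*(r-35),half=5,sgn=1);tr=edge(im,45,158,lambda r:278,half=4,sgn=-1)
t1=yaw(p,tl,35,158,.017)[0];t2=yaw(p,tr,45,158,.017)[0]
tp=(yl+yr)/2;n=np.array([np.cos(np.radians(tp)),np.sin(np.radians(tp))])
c=(n@al[:2]+n@ar[:2])/2
print("board",yl,yr,"tab",t1,t2,"ring",ring,"punch",pt)
print("ring rel centreline",n@ring[:2]-c,"punch rel",n@pt-c,"ring-punch lat",n@(ring[:2]-pt),"along",u(tp)@(ring[:2]-pt))
o=ctrl.get_obs()
d=pt-ring[:2];print(slide(o,(0,0),0,d,0,0))
```

```text
board 4.453760493893597 4.421291811075342 tab 4.613566885391405 4.578906466259659 ring [0.57280051 0.13119506 0.017     ] punch [0.57293436 0.13690331]
ring rel centreline -0.00042055125738904575 punch rel 0.00015455215367299324 ring-punch lat -0.0005751034110620852 along -0.005680785940803048
(array([-0.0055,  0.0015,  0.0005]), array([-0., -0.,  0.]))
```

Request:
arm_command:
  steps:
    - [[-0.003,0.0008,0.0005],[0,0,0],0.3]
    - [[-0.0055,0.0015,0.0006],[0,0,0],0.3]
    - [[-0.0055,0.0015,0.0006],[0,0,0],0.3]

```text
t: 5.25
tool_pos: [0.5805, 0.0286, 0.0274]
tool_rot: [-1.048, 1.275, -0.961]
contact_force: [0.8, -0.7, 2.9]
opening: 0.0476
```

Run:
```python
from h import *
from station import ctrl
o=ctrl.get_obs();print(o["t"],o["tool_pos"].round(4),o["contact_force"].round(1),o["opening"])
p=ctrl.get_image("wrist");pickle.dump(p,open("pics/w7.pkl","wb"));cv2.imwrite("pics/w7.png",cv2.resize(p["img"][:120,180:330,::-1],None,fx=5,fy=5,interpolation=cv2.INTER_CUBIC))
```

```text
5.25 [0.5805 0.0286 0.0274] [ 0.8 -0.7  2.9] 0.047617898377947616
```

View pics/w7.png

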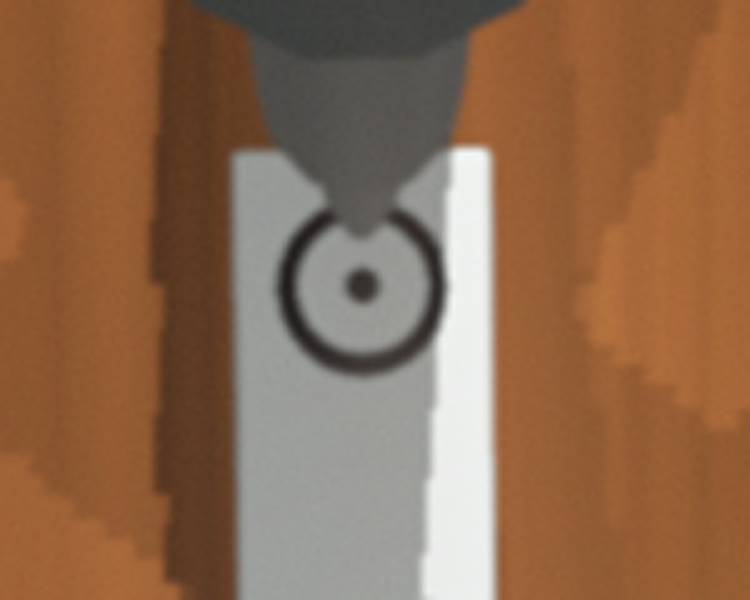

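Run:
```python
from w import *
from station import ctrl
p=pickle.load(open("pics/w7.pkl","rb"))
ring=onz(p,(56.8,252),.017);pt=onz(p,(46.8,251.8),.034)[:2]+.002*u(4.44)
n=np.array([np.cos(.0775),np.sin(.0775)])
print(ring,pt,"lat",n@(ring[:2]-pt),"along",u(4.44)@(ring[:2]-pt))
```

```text
[0.57286221 0.13662761 0.017     ] [0.57276579 0.13687774] lat 7.676344677177708e-05 along -0.00025684864378474476
```

Request:
arm_command:
  steps:
    - [[0,0,0],[0,0,0],1]
    - [[0,0,0],[0,0,0],1]
    - [[0,0,0],[0,0,0],1]
    - [[0,0,0],[0,0,0],1]
    - [[0,0,0],[0,0,0],1]

```text
t: 5.8
tool_pos: [0.5804, 0.0287, 0.0272]
tool_rot: [-1.048, 1.275, -0.961]
contact_force: [0.3, -0.3, 0.4]
opening: 0.0854
```

Run:
```python
from h import *
from station import ctrl
o=ctrl.get_obs();print(o["t"],o["tool_pos"].round(4),o["contact_force"].round(1),o["opening"])
p=ctrl.get_image("wrist");pickle.dump(p,open("pics/w8.pkl","wb"));cv2.imwrite("pics/w8.png",p["img"][...,::-1])
cv2.imwrite("pics/w8c.png",cv2.resize(p["img"][:120,180:330,::-1],None,fx=5,fy=5,interpolation=cv2.INTER_CUBIC))
```

```text
5.8 [0.5804 0.0287 0.0272] [ 0.3 -0.3  0.4] 0.08543581195810847
```

View pics/w8c.png

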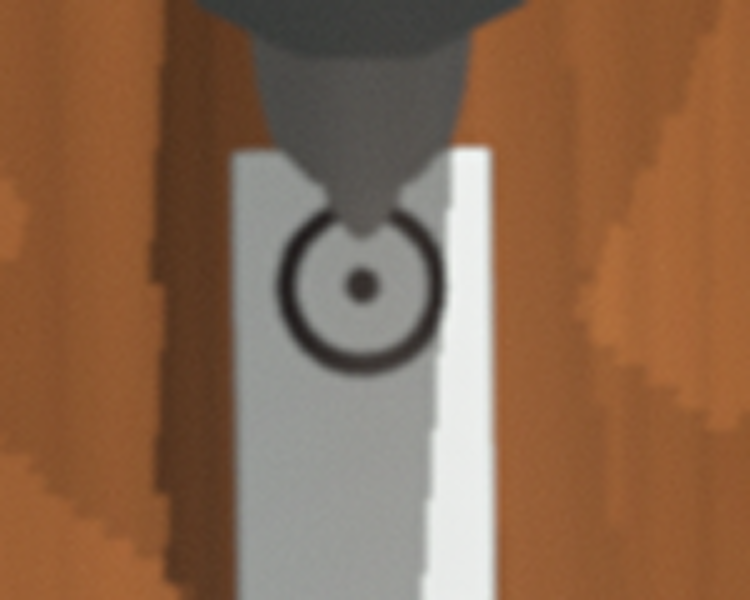

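View pics/w8.png

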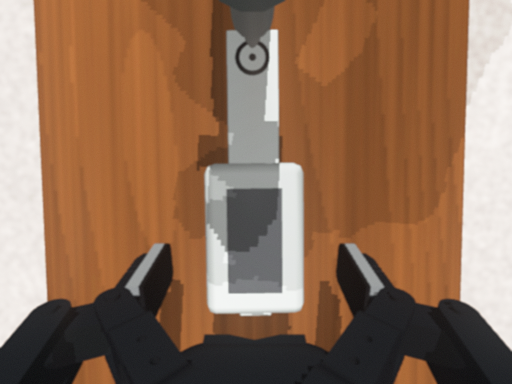

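The release did not disturb the case: the ring is still at (57, 252), with the tip above it. Now I retreat up and back.

Request:
arm_command:
  steps:
    - [[0,-0.03,0],[0,0,0],1]
    - [[0,-0.07,0],[0,0,0],1]
    - [[0.02,-0.1,0],[0,0,0],1]
    - [[0.06,-0.12,0],[0,0,0],1]
    - [[0.1,-0.13,0],[0,0,0],1]

```text
t: 6.35
tool_pos: [0.5907, -0.1032, 0.1297]
tool_rot: [-1.047, 1.269, -0.963]
contact_force: [0.9, 0.2, 0.0]
opening: 0.0856
```

Run:
```python
from w import *
from station import ctrl
o=ctrl.get_obs();print(o["t"],o["tool_pos"].round(4),o["contact_force"].round(1),o["dq"].round(3))
for n in("wrist","top"):
    p=ctrl.get_image(n);pickle.dump(p,open(f"pics/{n}9.pkl","wb"));cv2.imwrite(f"pics/{n}9.png",p["img"][...,::-1])
```

```text
6.35 [ 0.5907 -0.1032  0.1297] [0.9 0.2 0. ] [-0.62   0.338 -0.3   -0.076  0.143 -0.567]
```

View pics/wrist9.png

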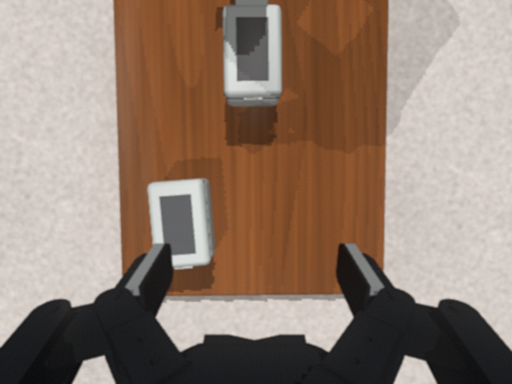

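View pics/top9.png

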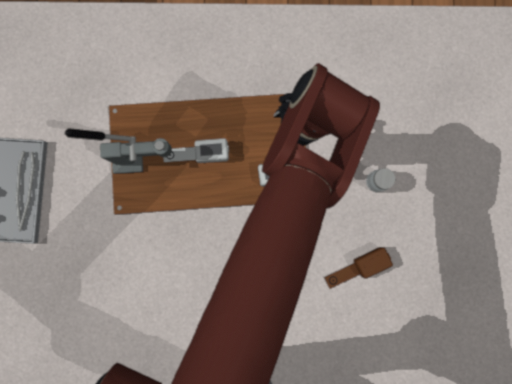

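Request:
arm_command:
  steps:
    - [[0,0,0],[0,0,8],1]
    - [[0,0,0],[0,0,16],1]
    - [[0,0,0],[0,0,24],1]
    - [[0,0,0],[0,0,30],1]
    - [[0,0,0],[0,0,30],1]

```text
t: 6.95
tool_pos: [0.5888, -0.1067, 0.1245]
tool_rot: [-0.655, 1.457, -0.563]
contact_force: [0.8, 0.7, -1.5]
opening: 0.0855
```

Run:
```python
from w import *
from station import ctrl
o=ctrl.get_obs();print(o["t"],o["tool_pos"].round(4),o["contact_force"].round(1),o["dq"].round(3))
p=ctrl.get_image("wrist");pickle.dump(p,open(f"pics/w10.pkl","wb"));cv2.imwrite("pics/w10.png",p["img"][...,::-1])
for k,rc,nm in (("w1",[(135,89),(134,140),(217,91),(218,142)],"plain0"),("wrist9",[(183,149),(179,208),(268,155),(264,212)],"plain1")):
    q=pickle.load(open(f"pics/{k}.pkl","rb"));c=np.array([onz(q,x,.052) for x in rc]);print(nm,c.mean(0),[np.degrees(np.arctan2(-(c[i]-c[i+2])[0],(c[i]-c[i+2])[1])) for i in (0,1)])
```

```text
6.95 [ 0.5888 -0.1067  0.1245] [ 0.8  0.7 -1.5] [ 0.039 -0.052  0.006 -0.03  -0.029  0.018]
plain0 [ 0.53177823 -0.10913264  0.052     ] [np.float64(9.777740048884493), np.float64(10.304921952327916)]
plain1 [ 0.53185751 -0.1087105   0.052     ] [np.float64(6.974930128912421), np.float64(6.272968018618122)]
```

View pics/w10.png

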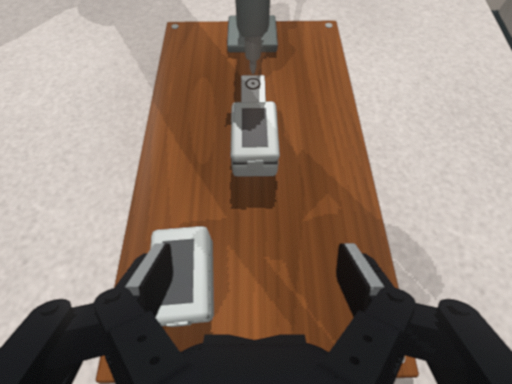

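Run:
```python
from w import *
for k,r0,r1,a,b in (("w1",155,200,(97,97.5),(126.5,127.5)),("wrist9",202,248,(161,165.5),(189.5,194))):
    q=pickle.load(open(f"pics/{k}.pkl","rb"));im=q["img"]
    for (c0,c1),s in ((a,-1),(b,1)):
        f=edge(im,r0,r1,lambda r:c0+(c1-c0)*(r-r0)/(r1-r0),half=5,sgn=s);print(k,f(r0),f(r1),yaw(q,f,r0,r1,.052)[0])
q=pickle.load(open("pics/w1.pkl","rb"));a=q["img"][120:230,70:180];q=pickle.load(open("pics/wrist9.pkl","rb"));b=q["img"][165:275,130:240]
cv2.imwrite("pics/cmp.png",cv2.resize(np.hstack([a,b])[...,::-1],None,fx=3.5,fy=3.5,interpolation=cv2.INTER_CUBIC))
p=pickle.load(open("pics/w10.pkl","rb"));cv2.imwrite("pics/w10c.png",cv2.resize(p["img"][40:130,200:310,::-1],None,fx=6,fy=6,interpolation=cv2.INTER_CUBIC))
```

```text
w1 96.57435 96.60522 8.4900814005399
w1 126.96516 126.59959 8.31683027998972
wrist9 159.47955 163.77832 8.368940394910839
wrist9 190.86821 194.94498 8.43566524410935
```

View pics/cmp.png

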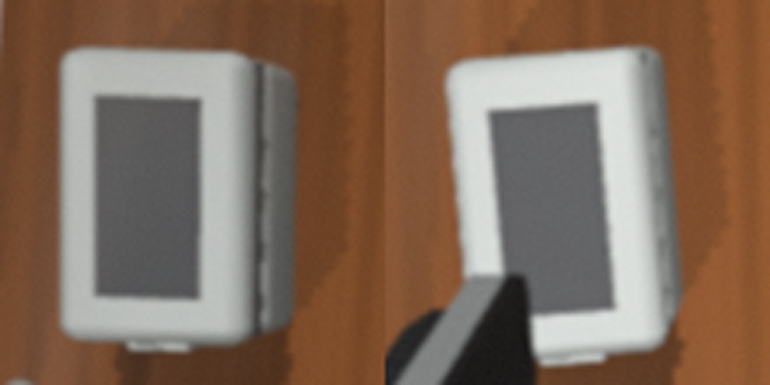

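View pics/w10c.png

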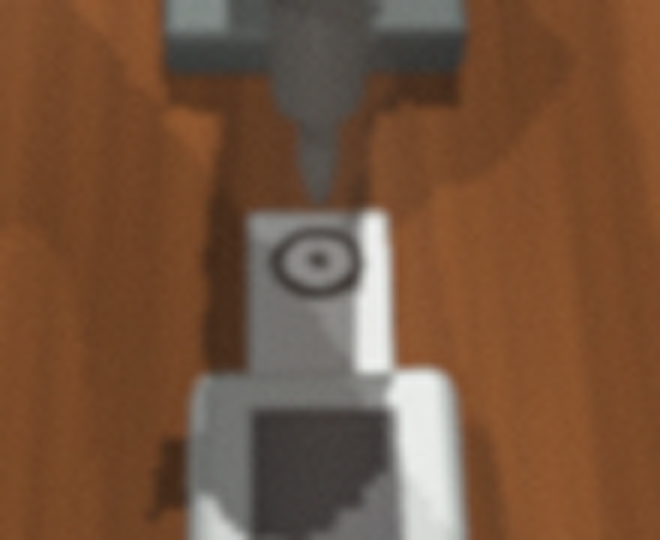

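Run:
```python
from w import *
p=pickle.load(open("pics/w10.pkl","rb"));ring=onz(p,(83.1,252.6),.017)
n=np.array([np.cos(.0775),np.sin(.0775)])
for r in (73.2,73.8,74.4):
    pt=onz(p,(r,252.6),.034)[:2]+.002*u(4.44);print(ring,pt,n@(ring[:2]-pt),u(4.44)@(ring[:2]-pt))
```

```text
[0.57271882 0.1375601  0.017     ] [0.57271746 0.13794989] -2.882539232325813e-05 -0.00038872636742228063
[0.57271882 0.1375601  0.017     ] [0.57278585 0.13690415] -1.6040267431915204e-05 0.0006591736826569628
[0.57271882 0.1375601  0.017     ] [0.57285405 0.13586123] -3.28971632538604e-06 0.001704239980928724
```

Both views put the ring under the punch to within about 1 mm, and the gripper is clear of everything. I hand it in.

```bash
python3 -c "
from station import ctrl
o=ctrl.get_obs();print(o['t'],o['contact_force'].round(1));print(ctrl.finish_job())"
```

```text
7.0 [ 0.2 -0.2 -0.7]
the job is handed in; nothing more can be done
None
```

I gripped the white tabbed case across its width and slid it along the base board until its ring sat under the punch tip. I then released it, backed off, and handed the job in at about 7 s.

| Check | Result |
|---|---|
| Ring to punch tip, close view while still gripped | about 0.3 mm along the throat, 0.1 mm sideways; unchanged by eye after release |
| Ring to punch tip, second view from lower angle after backing off | between −0.4 and +1.7 mm along the throat depending on where the tip edge is read, best reading +0.7 mm; almost nothing sideways |
| Tab heading against the board, measured about 6 mm before the final position | within about 0.2° |
| Plain case before and after | position within 0.5 mm, heading unchanged at about 8.4° |

- **Disagreements:** The top camera and the wrist camera disagreed by about 3 mm. I used the wrist camera for the final placement, where the ring and the tip show in one picture. A first heading estimate for the plain case, from hand-picked corners, disagreed by about 3°. Fitted edge lines settled it as unchanged.
- **Keeping it on the board:** The wrist force read near zero after the first stretch of the slide, so I added 1 mm of downward bias for the rest. I can't rule out that the case was unweighted for a moment there, but nothing showed it leaving the board.

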